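Seat the pivot block and start the clamp bolt

TASK

On the controller base, first seat the loose pivot block fully down in the nest that matches its shape and let go of it. Then take the clamp bolt by its round head, turn it backward (counter-clockwise from above) until you feel it drop into its thread, and from there screw it forward one full turn. Leave the other things on the desk where they are, and finish while still gripping the bolt's head: do not let go of it at the end.

Things in the scene. Friction and masses are not known exactly. Their poses are not given: they have to be found in the camera images.
- base: Fixed grey controller base plate, 120 mm (x) by 240 mm (y) by 30 mm high, turned up to 0.4 rad. Origin: centre of its underside. In its top, a rectangular nest 75 mm towards its -y end, a round nest near the middle (45 mm across, 10 mm deep, stays empty), and 75 mm towards its +y end the round boss with the bolt.
- nest (a point): Centre of the floor of the rectangular nest, 20 mm above the desk. The nest is 57 mm along x, 39 mm along y and 10 mm deep; axes as the base's, z up.
- boss (a point): Centre of the top of the aluminium threaded boss (46 mm across, 52 mm above the desk), on the bolt's axis. Its thread is inside, so where it starts cannot be seen and differs each time. At first the bolt's thread end rests on top of it, not in it: turned forward from there, the bolt soon jams.
- block: Loose aluminium pivot block, 0.12 to 0.26 kg: foot 52 (x) by 34 (y) by 14 mm high; on it an upright 30 mm wide (x), 20 mm thick (y), with a round top 47 mm above the underside and a bore along y. Origin: centre of its underside, z up. Grip it across the 20 mm upright; it fits the nest either way round (half turn).
- bolt: Steel clamp bolt standing in the boss, round knurled head 36 mm across, 20 mm high (turns by any grasp angle), bare shank 22 mm across below. Captive: cannot be lifted out or tilted. Origin: centre of the head's underside, z up, 83 to 86 mm above the desk at first. Right-hand thread: clockwise from above is forward, lowering it 6 mm a turn. 1.8 N, light to turn, stays where let go.
- bolt_top (a point): Centre of the head's slotted top, 20 mm above the bolt's origin. Turned backward 0.7 to 2.9 rad in all, the bolt climbs up to 2.5 mm, to 106 mm above the desk; then, pressed lightly down or let go (a firm grip can carry it), it drops nearly 6 mm to about 100 mm. Some 0.6 rad further back is a stop. From the drop it screws in freely: 94 mm after one turn, stop at about 90 mm.
- bearing: Bystander: plain steel bearing ring, 40 mm across, 20 mm bore, 14 mm high, lying flat. Origin: centre of its underside.
- cap: Bystander: aluminium end cap: round flange 52 mm across, 6 mm thick, with a 26 mm spigot, 18 mm high in all. Origin: centre of its underside.
- wrench: Bystander: open-ended steel wrench, 160 mm long, lying along its x axis. Origin: centre of its underside.
- tape: Bystander: black tape measure, about 75 x 34 x 58 mm high. Origin: centre of its underside.
- mug: Bystander: white mug, 80 mm across, 90 mm high. Origin: centre of its underside.
- switchbox: Bystander: black plastic switch box, 115 x 75 x 40 mm high. Origin: centre of its underside.
- capscrew: Bystander: small steel screw standing on its head, 24 mm across, 40 mm high. Origin: centre of its underside.
There are look-alikes about, which are no part of the job. Leave any red look-alike of the block alone.

How it is judged (in metres and radians):
On the way, in this order (a step that is already met when the one before it is completed fails the run):
1. the block sits fully down in the rectangular nest, let go (horizontal distance between block and nest below 0.005 m and z of block in the frame of nest below 0.0025 m and angle between block's own z axis and vertical below 0.06 rad and contact force between the fingers and block below 0.1 N), for 0.2 s.
2. the bolt, turned backward, has dropped into the start of its thread (z of bolt in the frame of base below 0.0812 m), for 0.1 s.
At the end, for the whole second after the job is handed in: Block fully down in the rectangular nest (within 5 mm of centre, 2.5 mm of the floor, upright); bolt one turn past the drop (head underside 72.5 to 75.8 mm above the desk, a quarter turn either way), at rest and gripped by the head with more than 4 N (horizontal distance between block and nest below 0.005 m and z of block in the frame of nest below 0.0025 m and angle between block's own z axis and vertical below 0.06 rad and z of bolt in the frame of base between 0.0725 and 0.0758 m and contact force between the fingers and bolt above 4 N and angular speed of bolt below 0.1 rad/s); the arm keeps its last pose, push and grip.
It fails at once if a bystander was pushed more than 30 mm (distance of any of bearing, cap, wrench, tape, mug, switchbox, capscrew from where it was at the start of the episode above 0.03 m).
It also fails if it takes over 69 s, if anything falls off the work surface, if the arm or the gripper's body presses on something with over 40 N, if the wrist force passes 120 N, or if a joint passes its speed limit or range.

ROBOT

A 6-joint arm with a two-finger parallel gripper is mounted at the origin on the work surface. World frame = base frame: x ahead of the robot, y to its left, z up, the work surface at z = 0. Lengths are in mm, angles in rad, forces in N, time in s.
With the tool pointing down it reaches from about 325 to 750 mm from the base axis. Payload 7.6 kg.
Tool frame: the origin (TCP) lies between the finger pads; the fingertips stand 19 mm ahead of it and the grasp point (between the pads) is the TCP; z points along the fingers, y is the line along which they close (so a half turn about z gives the same grasp; the last joint's range is limited). The gripper opens to 85 mm and grips with 20 to 120 N. Pads are 22 mm wide; open, the fingers measure 114 mm over their backs; the gripper's body (76 mm by 85 mm) begins 54 mm behind the grasp point. The pads swing forward as they close: fully open they stand 13 mm farther back than shut.
Start: joints at [-0.07, 0.052, 1.401, -0, 1.689, -0.07], TCP at [525.018, 0.022, 250.323] pointing down, gripper open.
Joint ranges: [-2.9, 2.9], [-0.91, 2.17], [0.12, 2.37], [-1.06, 4.2], [0.26, 2.73], [-2.93, 2.93]. Speed limits (rad/s): [2.57, 2.57, 3.01, 3.14, 3.14, 3.14].

INTERFACE

Orientations are given as a 3x3 rotation matrix whose columns are the frame's x, y, z axes.
In Python, from bench import * gives the robot as it stands. The module is installed in compiled form; this text tells all that it offers. Calls block until the motion is done:
- goto(position, orientation): joint-space move of the TCP to a pose.
- movel(position, orientation=None, vel=150, contact_N=None): straight line of the TCP; orientation=None keeps the orientation; vel is the mean speed in mm/s. With contact_N (N) it stops when the force on the tool has changed by that much, and returns True; else False.
- move_j(angles): joint-space move.
- grip(opening): opening from 0.0 (shut) to 1.0 (fully open); the grip force is fixed at half the most; returns when the fingers have stopped.
- wait(seconds).
- ik(position, orientation): joint angles nearest the present ones, or None.
- state(): the state.
- grab_frame(name): name is "scene" or "side" or "wrist"; returns a dict with "pixels" (420x560x3 uint8, red, green, blue), "K" (3x3 intrinsics, pixels), "R" (3x3) and "t" (3): a world point X has camera coordinates R X + t; the wrist camera has in their place "tool_from_camera" (4x4, takes a point from camera to tool coordinates, whose origin is the TCP and whose axes are the flange's). Camera axes: x right, y down, z forward; pixel columns grow to the right and rows downward; lengths in mm; the calibration is good to about 2 mm. The wrist camera is an equidistant fisheye: a pixel r from the principal point sees the ray r / f radians off the axis. A picture is of the moment at which its call begins: read the wrist's pose just before it. There is no depth.
A pose or a line that the arm cannot do raises Unreachable and nothing moves.
- hand_in(): hands the job in; it is judged then, once.
The state is a dict: "time_s": time; "joints": joint angles; "qvel": joint speeds; "tau": joint torques, N m; "ee_pos": TCP position; "orientation": TCP orientation; "wrist_force": force on the tool from outside, world axes, zero at the start; "moment": the same for the moment, N m; "opening": opening from 0.0 (shut) to 1.0 (fully open); "finger_force": force on a finger pad.
Only numpy, scipy, OpenCV 4.12 (cv2) and the standard library are available. Lean on these libraries where they do the work, as an engineer would, in place of code of your own. Each camera call takes 0.05 s, during which the arm holds its last target. There are 200 camera calls.

## Working session

There is one attempt and no reset: what is moved stays moved. The work goes in short steps, each a Python script; the robot and the scene stay as the last script left them, time stands still between calls to the robot, and variables do not carry over. Pictures are saved under pics/ and viewed, at most 10 in all, crops included, and the job is handed in when it is done.

```bash
mkdir -p pics; cat > h.py <<'E'
from bench import *
import numpy as np, cv2, pickle
def snap(n,f):
    s=state(); d=grab_frame(n); d['s']=s
    cv2.imwrite('pics/'+f+'.png',d['pixels'][:,:,::-1]); pickle.dump(d,open('pics/'+f+'.pkl','wb')); return d
def ray(d,u,v):
    K=d['K']
    if 'R' in d:
        r=np.linalg.inv(K)@[u,v,1]; R=np.array(d['R']); return -R.T@d['t'], R.T@r
    x=(u-K[0][2])/K[0][0]; y=(v-K[1][2])/K[1][1]; th=np.hypot(x,y)
    c=np.array([np.sin(th)*x/max(th,1e-9),np.sin(th)*y/max(th,1e-9),np.cos(th)])
    T=np.array(d['tool_from_camera']); O=np.array(d['s']['orientation'])
    return O@T[:3,3]+d['s']['ee_pos'], O@T[:3,:3]@c
def atz(d,u,v,z):
    o,r=ray(d,u,v); return o+r*(z-o[2])/r[2]
def proj(d,X):
    K=np.array(d['K'])
    if 'R' in d:
        c=np.array(d['R'])@X+d['t']; c=K@c; return c[:2]/c[2]
    T=np.array(d['tool_from_camera']); O=np.array(d['s']['orientation'])
    c=T[:3,:3].T@(O.T@(np.array(X)-d['s']['ee_pos'])-T[:3,3])
    th=np.arctan2(np.hypot(c[0],c[1]),c[2]); n=c[:2]/max(np.hypot(c[0],c[1]),1e-9)
    return np.array([K[0,2]+K[0,0]*th*n[0],K[1,2]+K[1,1]*th*n[1]])
def load(f): return pickle.load(open('pics/'+f+'.pkl','rb'))
def down(a): # tool y axis (closing line) at angle a in world xy
    y=np.array([np.cos(a),np.sin(a),0]); z=np.array([0,0,-1.]); return np.column_stack([np.cross(y,z),y,z])
E
python3 - <<'E'
from h import *
for n in ['scene','side','wrist']:
    d=snap(n,n+'0')
    if 'R' in d: print(n, -np.array(d['R']).T@d['t'], np.array(d['R'])[2])
print(state()['orientation'],d['tool_from_camera'])
a=load('scene0')['pixels'];b=load('side0')['pixels'];
E
```

```text
scene [1215.07170609  150.18813771 1077.9418187 ] [-0.54419371 -0.20710475 -0.81299497]
side [ 167.45787134 -504.04835165  756.02126735] [ 0.44234562  0.44383527 -0.77932061]
[[-2.58384164e-05  9.99999328e-01 -1.15883797e-03]
 [ 9.99999995e-01  2.59535909e-05  9.93729528e-05]
 [ 9.94029620e-05 -1.15883540e-03 -9.99999324e-01]] [[-8.08146594e-05 -9.62384591e-01 -2.71690801e-01  6.98707102e+01]
 [ 9.99999958e-01 -1.53112222e-04  2.44904084e-04 -3.01410051e-01]
 [-2.77291099e-04 -2.71690770e-01  9.62384564e-01 -1.23312230e+02]
 [ 0.00000000e+00  0.00000000e+00  0.00000000e+00  1.00000000e+00]]
```

View pics/scene0.png

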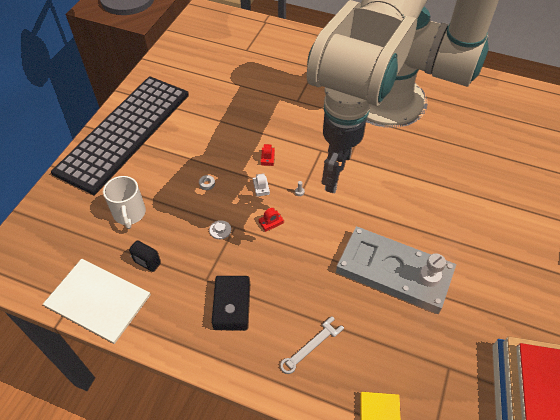

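View pics/wrist0.png

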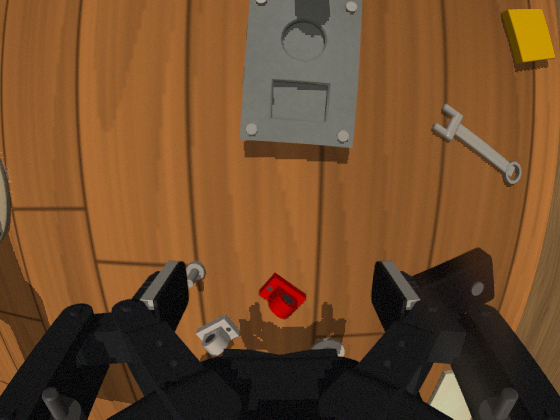

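The scene picture shows the silver block at about (261,184), with red look-alikes at (267,155) and (270,218). The capscrew is at (299,187), the bearing at (207,182), the cap at (220,229), the base around (395,268) and the bolt head at (434,262). In the wrist picture the rectangular nest is at (300,100) and the silver block at (217,335). The silver aluminium block fits the description and the red ones don't. I'll confirm it in a closer wrist view.

```bash
python3 - <<'E'
from h import *
d=load('scene0')
for n,u,v,z in [('block',261,186,20),('redA',267,155,20),('redB',270,218,20),('capscrew',299,187,20),('bearing',207,182,7),('cap',220,229,6),('nest',366,252,30),('bolt',436,260,100)]:
    print(n,atz(d,u,v,z).round(0))
b=atz(d,261,186,20); n=atz(d,436,260,100)
w=load('wrist0'); print(atz(w,300,100,30), atz(w,217,335,20))
# view block: tool x = +y
goto([b[0],b[1]-90,280],down(0)); snap('wrist','wb')
c=np.array([atz(d,395,268,30)[0],atz(d,395,268,30)[1]-60,330]); print(c)
goto(c,down(0)); snap('wrist','wn')
p=[load('wb')['pixels'],load('wn')['pixels']]
E
```

```text
block [ 447. -205.   20.]
redA [ 346. -231.   20.]
redB [ 529. -147.   20.]
capscrew [ 415. -116.   20.]
bearing [ 476. -342.    7.]
cap [ 594. -250.    6.]
nest [543.  94.  30.]
bolt [552. 240. 100.]
[545.43178226  93.1187217   30.        ] [ 439.31278172 -204.0658241    20.        ]
[559.01606673 105.59093042 330.        ]
```

View pics/wb.png

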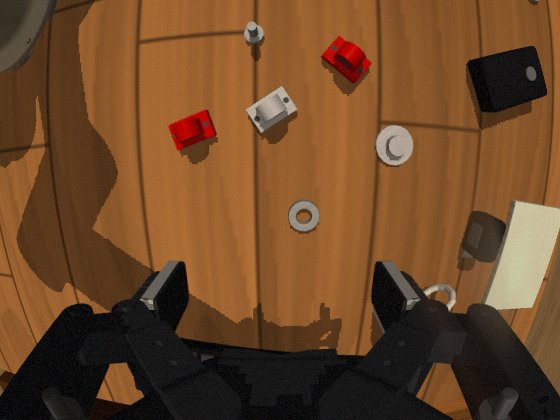

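View pics/wn.png

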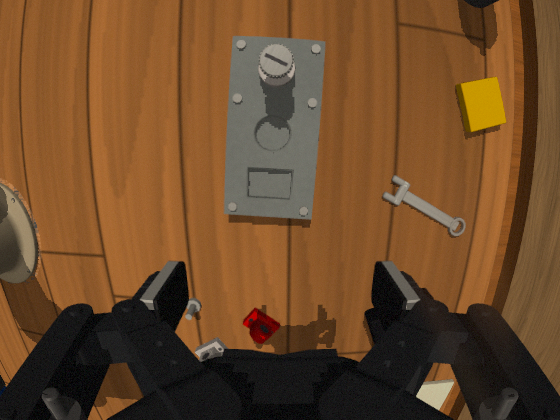

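wb confirms the choices: the silver aluminium block with foot, upright and holes is at (272,110). The red look-alikes at (192,130) and (346,60) are not wanted. wn shows the base with the nest at (270,184) and the bolt head at (276,60). Next I'll take close-ups of the block, nest and bolt.

```bash
python3 - <<'E'
from h import *
w=load('wb'); n=load('wn')
b=atz(w,272,110,20); print('block',b); nn=atz(n,270,184,25); print('nest',nn); bt=atz(n,276,58,104); print('bolt',bt)
goto([bt[0],bt[1]-60,200],down(0)); snap('wrist','cbolt')
goto([nn[0],nn[1]-40,190],down(0)); snap('wrist','cn')
goto([b[0],b[1]-50,190],down(0)); snap('wrist','cb')
def crop(f,X,h=75):
    d=load(f); u,v=proj(d,X); im=d['pixels'][:,:,::-1]; u0=int(np.clip(u-h,0,560-2*h)); v0=int(np.clip(v-h,0,420-2*h)); print(f,u0,v0)
    return cv2.resize(im[v0:v0+2*h,u0:u0+2*h],(400,400),interpolation=cv2.INTER_CUBIC)
cv2.imwrite('pics/cc.png',np.hstack([crop('cn',nn),crop('cb',b)]))
E
```

```text
block [ 438.41270651 -210.4368957    20.        ]
nest [545.99461846  91.58729835  25.        ]
bolt [555.2509521  243.88112636 104.        ]
cn 203 79
cb 204 69
```

View pics/cc.png

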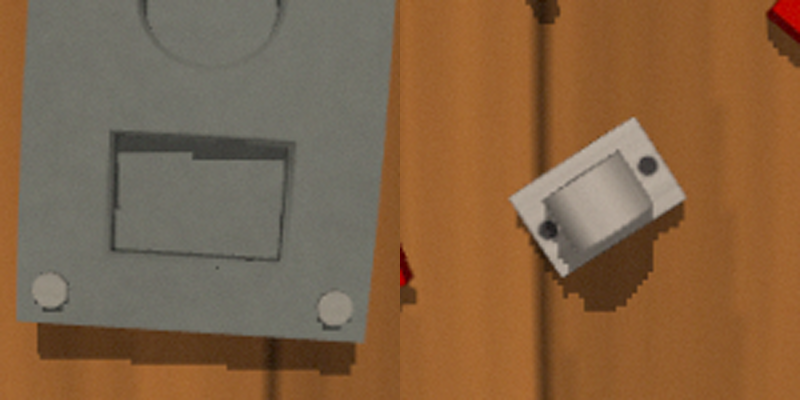

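View pics/cbolt.png

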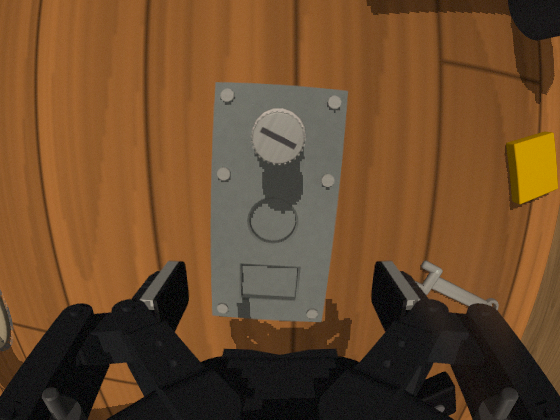

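Left crop: the nest rim corners are at (111,131), (295,143), (279,261) and (111,250). Right crop: the silver block's foot-top corners are at (510,198), (634,118), (685,198) and (563,277), with its long axis running up to the right. cbolt shows the bolt head at (278,136) and the base corners at (217,83), (347,91), (325,322) and (213,314).

```bash
python3 - <<'E'
from h import *
def corners(f,pts,o,z,s=8/3):
    d=load(f); P=np.array([atz(d,(u+.5)/s-.5+o[0],(v+.5)/s-.5+o[1],z)[:2] for u,v in pts]); 
    c=P.mean(0); L=[np.linalg.norm(P[i]-P[(i+1)%4]) for i in range(4)]
    a=[np.arctan2(*(P[(i+1)%4]-P[i])[::-1]) for i in range(4)]
    print(f,c.round(1),np.round(L,1),np.round(a,3),P.round(0).tolist()); return c
corners('cn',[(111,131),(295,143),(279,261),(111,250)],(203,79),30)
corners('cb',[(110,198),(235,118),(285,198),(163,277)],(204,69),14)
corners('cbolt',[(217,83),(347,91),(325,322),(213,314)],(0,0),30,1)
d=load('cbolt');print(atz(d,278,136,105))
# contour-based bolt head top
g=cv2.cvtColor(d['pixels'],cv2.COLOR_RGB2GRAY)
print(g[125:150:6,230:330:8])
# base mask refine in cn/cbolt: saturation
hsv=cv2.cvtColor(d['pixels'],cv2.COLOR_RGB2HSV)
m=((hsv[...,1]<60)&(hsv[...,2]>60)).astype(np.uint8); m[:, :150]=0; m[:,400:]=0
cs,_=cv2.findContours(m,0,2); c=max(cs,key=cv2.contourArea); print(cv2.approxPolyDP(c,8,True)[:,0].tolist())
E
```

```text
cn [545.   93.8] [60.2 39.7 56.1 39.6] [-0.069 -1.692  3.072  1.552] [[516.0, 116.0], [576.0, 111.0], [572.0, 72.0], [516.0, 76.0]]
cb [ 437.4 -208.9] [51.  32.5 50.5 33.2] [ 0.57  -1.006 -2.558  2.149] [[407.0, -209.0], [450.0, -181.0], [467.0, -209.0], [425.0, -237.0]]
cbolt [551.6 167.4] [117.5 239.6 123.  237.1] [-0.062 -1.617  3.06   1.501] [[500.0, 290.0], [617.0, 283.0], [606.0, 43.0], [483.0, 53.0]]
[554.9527671  243.51675783 105.        ]
[[110 112 108 140 146 141 143 142 140 164 108 106 107]
 [113 109 108 139  63  78 142 142 137 126 108 108 105]
 [113 110 110 142 138 108  60 140 138 133 106 109 107]
 [110 110 105 138 136 140 136  61  87 126 105 106 106]
 [110 112 110  85 141 140 141 138 123 105 111 107 105]]
[[217, 82], [213, 314], [320, 321], [347, 92]]
```

Sizes match: foot 51×33, nest about 58×40, base about 120×238, and nest to bolt 150 mm. The base yaw is about -0.067 and the block yaw about 0.575. Now I'll pick the block.

```bash
python3 - <<'E'
from h import *
for a in (-0.994,2.148,-1.638,1.504,): print(a,np.round(ik([437,-209,120],down(a)) if ik([437,-209,120],down(a)) is not None else [0],2),np.round(ik([545,94,120],down(a)) if ik([545,94,120],down(a)) is not None else [0],2))
A=-0.994
if ik([437,-209,120],down(A)) is None or ik([545,94,120],down(A-.644)) is None: A+=np.pi
print('A',A)
grip(0.7)
goto([437.4,-208.9,120],down(A)); print(movel([437.4,-208.9,37],vel=80,contact_N=10), state()['ee_pos'])
grip(0.0); s=state(); print(s['opening'],s['finger_force'],s['ee_pos'])
movel([437.4,-208.9,150],vel=120); s=state(); print(s['opening'],s['finger_force'],s['wrist_force'])
goto([545,93.7,150],down(A-.644)); print(state()['ee_pos'],state()['time_s'])
snap('wrist','held'); snap('side','held_s')
d=load('held');cv2.imwrite('pics/heldc.png',cv2.resize(d['pixels'][150:400,130:430,::-1],None,fx=2,fy=2))
E
```

```text
-0.994 [-0.52  0.02  1.7  -0.    1.42  0.47] [ 0.1   0.21  1.49 -0.    1.44  1.1 ]
2.148 [-0.52  0.02  1.7  -0.    1.42 -2.67] [ 0.1   0.21  1.49 -0.    1.44 -2.04]
-1.638 [-0.52  0.02  1.7  -0.    1.42  1.12] [ 0.1   0.21  1.49 -0.    1.44  1.74]
1.504 [-0.52  0.02  1.7  -0.    1.42 -2.03] [ 0.1   0.21  1.49 -0.    1.44 -1.4 ]
A -0.994
False [ 437.79609684 -209.10382125   37.60800893]
0.22391951024897755 59.38032160161136 [ 437.68059347 -209.06461375   37.47556018]
0.21945699161836565 58.63683586483859 [-1.05907918  0.34173362 -2.34587234]
[544.87136511  92.92949012 149.59380386] 10.95
```

View pics/heldc.png

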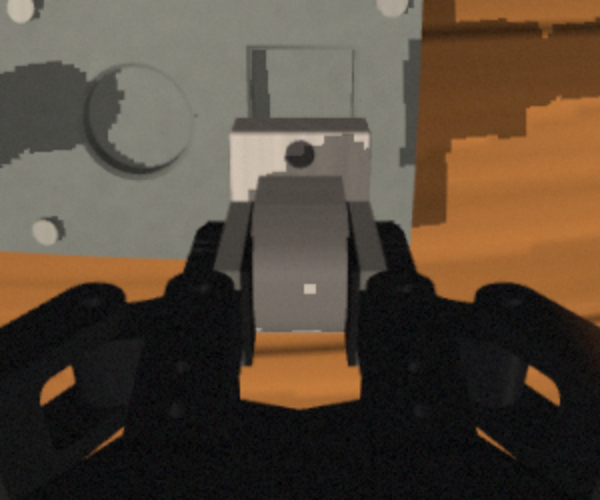

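The block is held squarely with no tilt. The foot's end edges are at crop rows 118 (bottom) and 132 (top), and the nest's far rim is at (248..354, 46). I'll check the in-hand offset and the alignment with the nest.

```bash
python3 - <<'E'
from h import *
d=load('held'); p=np.array(d['s']['ee_pos']); O=np.array(d['s']['orientation'])
f=lambda u,v,z:(O.T@(atz(d,130+u/2,150+v/2,z)-p)).round(1)
z=p[2]-37.5
print('foot bot',f(230,118,z),f(370,118,z),'top',f(230,132,z+14),f(370,132,z+14))
print('rim',f(248,46,30),f(354,46,30), atz(d,130+301/2,150+46/2,30))
print(d['s']['orientation'])
E
```

```text
foot bot [ 24.4 -18.7  37.5] [24.4 17.3 37.5] top [ 24.8 -17.3  23.5] [24.8 15.8 23.5]
rim [ 30.1 -20.3 119.6] [ 30.1  19.8 119.6] [574.74833556  91.14303802  30.        ]
[[ 9.97737715e-01 -6.72227611e-02 -7.43469876e-04]
 [-6.72231221e-02 -9.97737856e-01 -4.71640458e-04]
 [-7.10083066e-04  5.20551839e-04 -9.99999612e-01]]
```

```bash
python3 - <<'E'
from h import *
O=down(-1.638)
movel([547,93.2,75],O,vel=100); wait(.2); print(state()['ee_pos'])
c=movel([547,93.2,56],vel=25,contact_N=8); s=state(); print(c,s['ee_pos'],s['wrist_force'],s['moment'])
if s['ee_pos'][2]>60:
    for dx,dy in [(1.5,0),(-1.5,0),(0,1.5),(0,-1.5),(2.5,2),(-2.5,2),(2.5,-2),(-2.5,-2)]:
        movel([547+dx,93.2+dy,s['ee_pos'][2]+1],vel=30)
        c=movel([547+dx,93.2+dy,56],vel=25,contact_N=8); q=state(); print(dx,dy,c,q['ee_pos'])
        if q['ee_pos'][2]<59.5: break
print(state()['time_s'])
E
```

```text
[547.38535309  93.23079592  75.77284479]
True [546.80812012  93.19508629  57.49468095] [ 0.1113363  -0.70611476  4.66165099] [-0.0040619  -0.09962429 -0.01337813]
12.8083
```

The contact height of 57.5 equals 37.5+20, so the block is on the nest floor. I'll release it, back off, and move over the bolt while looking.

```bash
python3 - <<'E'
from h import *
grip(0.5); s=state(); print(s['finger_force'],s['opening'],s['ee_pos'])
wait(.2); movel([546.8,93.2,160],vel=120)
# view: block and bolt
goto([548,93.8-50,190],down(0)); snap('wrist','after'); 
goto([555,243.5-60,200],down(0)); d=snap('wrist','cbolt2'); print(state()['time_s'])
a=load('after')
def crop(d,X,h=60):
    u,v=proj(d,X); im=d['pixels'][:,:,::-1]; u0=int(u-h);v0=int(max(0,v-h)); print(u0,v0); return cv2.resize(im[v0:v0+2*h,u0:u0+2*h],(400,400),interpolation=cv2.INTER_CUBIC)
cv2.imwrite('pics/chk.png',np.hstack([crop(a,[545.5,93.5,30]),crop(d,[555,243.5,105])]))
for A in (-0.3,-1.638,-.5,0,.5,1): print(A,np.round(ik([555,243.5,96],down(A)),2))
E
```

```text
0.0 0.49561949845265263 [545.69528735  93.0776155   56.11814796]
16.6167
217 85
220 76
-0.3 [ 0.35  0.38  1.34 -0.    1.42  0.65]
-1.638 [ 0.35  0.38  1.34 -0.    1.42  1.99]
-0.5 [ 0.35  0.38  1.34 -0.    1.42  0.85]
0 [ 0.35  0.38  1.34 -0.    1.42  0.35]
0.5 [ 0.35  0.38  1.34 -0.    1.42 -0.15]
1 [ 0.35  0.38  1.34 -0.    1.42 -0.65]
```

View pics/chk.png

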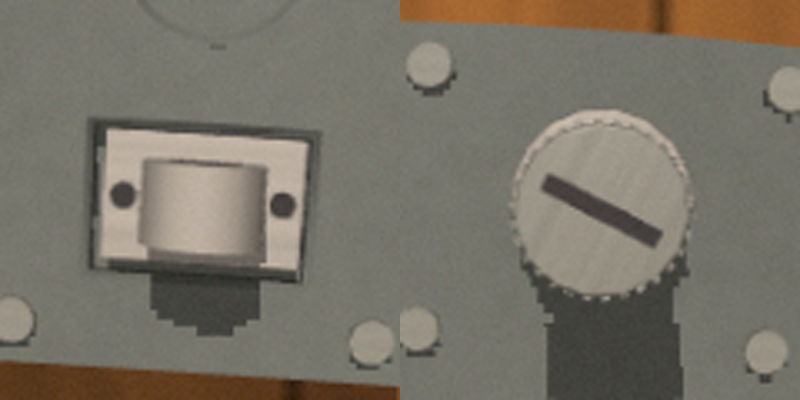

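The block sits level in the nest with a gap all round. The bolt head's top centre is at crop (602,208). I'll grip the head and read the lateral forces.

```bash
python3 - <<'E'
from h import *
d=load('cbolt2'); c=atz(d,220+202/3.333,76+208/3.333,105); print('bolt',c)
b=np.array([(c[0]+555)/2,(c[1]+243.5)/2])
A=-1.0
grip(0.75)
goto([*b,140],down(A)); print(movel([*b,97],vel=80,contact_N=8)); wait(.2); s0=state(); print(s0['ee_pos'],s0['wrist_force'])
grip(0); s=state(); print(s['opening'],s['finger_force'],s['ee_pos'],s['wrist_force'],s['moment'],s['time_s'])
E
```

```text
bolt [555.22350008 242.55127738 105.        ]
False
[555.43762972 243.16529719  97.73011855] [ 0.29888469 -0.54143597  0.48623133]
0.40250667771436627 59.451279044151306 [555.89396991 242.05227171  97.68566345] [ 2.32842278 -5.0050037   2.40227821] [-0.78659285 -0.19468349 -0.00901401] 19.25
```

```bash
python3 - <<'E'
from h import *
b=[555.9,241.9]; A=-1.0
movel([*b,97.0],down(A),vel=20)
z=state()['ee_pos'][2]-0.6; 
for k in range(12):
    A+=0.28; t=state()['time_s']
    movel([*b,z+.27-0.0],down(A),vel=20); s=state()
    q=movel([*b,z-4.5],vel=20,contact_N=6); e=state()
    print(k,round(A,2),'turn F',s['wrist_force'].__class__ and np.round(s['wrist_force'],1),'m',np.round(s['moment'][2],2),'z',round(s['ee_pos'][2],2),'->',q,round(e['ee_pos'][2],2),np.round(e['wrist_force'],1),'dt',round(e['time_s']-t,2))
    if e['ee_pos'][2]<s['ee_pos'][2]-3: print('DROP'); break
    if np.linalg.norm(e['wrist_force'])>45 or abs(e['moment'][2])>2: print('force'); break
    z=max(z+.27,e['ee_pos'][2]-0.3) if k<2 else z+.27
print(state()['time_s'],state()['opening'])
E
```

```text
0 -0.72 turn F [-2.7 -0.   4.9] m 0.11 z 97.48 -> True 96.86 [-0.4 -0.5  3.9] dt 0.64
1 -0.44 turn F [-5.1  2.4  3.7] m 0.0 z 97.48 -> True 97.19 [-2.4 -0.1  5. ] dt 0.64
2 -0.16 turn F [-5.4  2.   4.8] m 0.03 z 97.77 -> True 96.3 [ 3.7  1.3 -4.4] dt 0.64
3 0.12 turn F [ 0.5  4.9 -9.6] m 0.09 z 95.94 -> True 94.02 [ 4.5  1.6 -2. ] dt 0.64
4 0.4 turn F [-4.1  3.8 -0.4] m 0.01 z 97.62 -> False 93.25 [-5.5  2.7  0.8] dt 0.82
DROP
22.8917 0.3956069338842218
```

```bash
python3 - <<'E'
from h import *
b=[555.9,241.9]
q=movel([*b,89],vel=15,contact_N=6); s=state(); print(q,s['ee_pos'],s['wrist_force'],s['moment'])
d=snap('side','bs'); u,v=proj(d,[555.9,241.9,90]); print(u,v); u,v=int(u),int(v)
cv2.imwrite('pics/bs2.png',cv2.resize(d['pixels'][max(0,v-50):v+50,u-50:u+50,::-1],(600,600),interpolation=cv2.INTER_CUBIC))
for z in (52,72,78,80,83,98,100): print(z,(proj(d,[555.9,241.9,z])-[u-50,max(0,v-50)])*6)
E
```

```text
True [554.70060224 242.30999484  92.8350041 ] [-1.07259845 -0.6537282   3.9107735 ] [-0.0622923   0.20472439  0.02115162]
184.4671780588359 129.5222617634333
52 [319.79366185 371.85250861]
72 [310.97233025 336.17438237]
78 [308.27393596 325.26065002]
80 [307.36902539 321.60071352]
83 [306.00651149 316.08998736]
98 [299.09985526 288.15582005]
100 [298.16693772 284.38260853]
```

View pics/bs2.png

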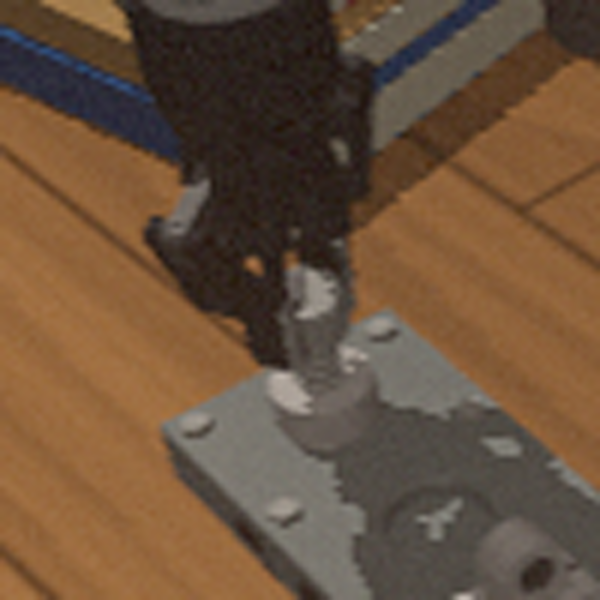

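The picture shows the fingers on the head above the boss and the block still in its nest. The 5 mm fall followed by firm contact fits the drop: TCP 97.7 for a head at about 84.7 became 92.8 for about 79.9. I'll let go once so it settles, regrip and screw forward.

```bash
cat >> h.py <<'E'
B=[555.0,241.7]
def fwd(A,end,z,step=0.5):
    while A>end+1e-6:
        n=min(step,A-end); A-=n; z-=n*6/(2*np.pi)
        movel([*B,z],down(A),vel=20); s=state()
        print(round(A,2),'z',round(s['ee_pos'][2],2),'cmd',round(z,2),'F',np.round(s['wrist_force'],1),'mz',round(s['moment'][2],2),'t',round(s['time_s'],1))
        if np.linalg.norm(s['wrist_force'])>45 or abs(s['moment'][2])>2: print('STOP'); break
    return A,z
E
python3 - <<'E'
from h import *
grip(0.75); wait(.2)
goto([*B,92.5],down(2.8)); s=state(); print(s['ee_pos'],s['time_s'])
grip(0); s=state(); print(s['opening'],s['finger_force'],s['ee_pos'],s['wrist_force'])
q=movel([*B,90.5],vel=15,contact_N=6); s=state(); print(q,s['ee_pos'],s['wrist_force'])
print(fwd(2.8,1.3,s['ee_pos'][2]-.3))
E
```

```text
[555.00481431 241.72254141  92.52205871] 25.8083
0.3984579769317633 59.505459666252136 [555.18316822 241.62659719  92.72680037] [ 0.76126393 -0.32339021  1.36344514]
True [555.19477745 241.61567783  92.07251445] [-1.34750894 -1.00145465  4.81778584]
2.3 z 91.8 cmd 91.3 F [-0.2 -3.1  2.9] mz -0.02 t 27.0
1.8 z 91.18 cmd 90.82 F [ 2.4 -4.3  4.6] mz -0.08 t 27.7
1.3 z 90.61 cmd 90.34 F [ 2.6 -4.7  4.8] mz -0.04 t 28.3
(1.3, np.float64(90.34011995924853))
```

It screws in without resistance. Continuing.

```bash
python3 - <<'E'
from h import *
A,z=fwd(1.3,-2.2,90.34,0.7)
grip(0.75); wait(.2)
goto([*B,z],down(0.2)); grip(0); s=state(); print(s['opening'],s['finger_force'],s['ee_pos'],s['wrist_force'])
A,z=fwd(0.2,0.2-1.38,z+0.1,0.46); wait(.5); s=state(); print(s['ee_pos'],s['wrist_force'],s['finger_force'],s['time_s'])
d=snap('wrist','fin'); e=snap('side','fins')
u,v=proj(e,[555,242,80]); u,v=int(u),int(v)
cv2.imwrite('pics/fin2.png',np.hstack([cv2.resize(d['pixels'][130:330,180:380,::-1],(400,400)),cv2.resize(e['pixels'][v-50:v+50,u-50:u+50,::-1],(400,400))]))
E
```

```text
0.6 z 90.02 cmd 89.67 F [ 2.  -5.5  5.4] mz 0.01 t 29.2
-0.1 z 89.29 cmd 89.0 F [ 0.1 -5.6  5.5] mz -0.01 t 30.0
-0.8 z 88.57 cmd 88.33 F [-0.6 -5.6  6.4] mz -0.0 t 30.9
-1.5 z 87.9 cmd 87.67 F [-0.6 -5.1  5.9] mz 0.02 t 31.7
-2.2 z 87.23 cmd 87.0 F [-0.7 -4.8  6.3] mz -0.05 t 32.6
0.4041077188634116 59.52314257621765 [555.03210181 241.72248814  87.14227985] [-0.68933285 -0.3691856   1.78773891]
-0.26 z 86.74 cmd 86.66 F [1.2 0.2 0.9] mz -0.04 t 36.2
-0.72 z 86.35 cmd 86.22 F [ 2.  -0.5 -0.1] mz -0.05 t 36.8
-1.18 z 85.93 cmd 85.78 F [ 3.7 -1.   0.9] mz -0.01 t 37.5
[555.33226701 241.50464109  85.9164506 ] [ 5.91432115 -1.9095023   0.12211782] 59.656784534454346 37.95
```

View pics/fin2.png

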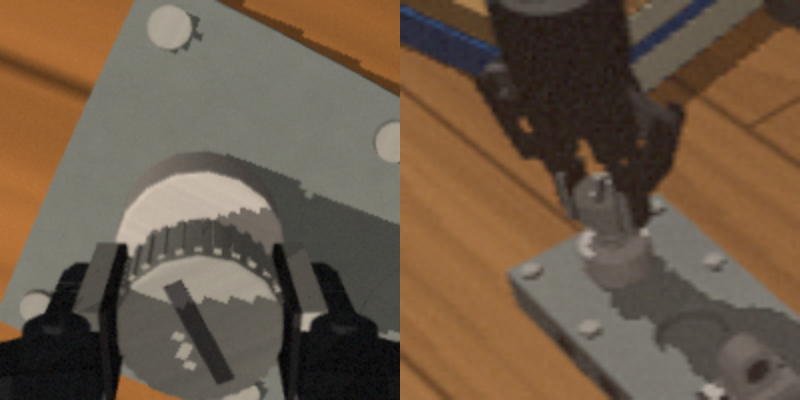

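The head is between the pads, the slot runs from (172,285) to (225,382) in the crop, and the block is still seated. I'll cross-check the turn from the slot angle and the height from the head's rim.

```bash
python3 - <<'E'
from h import *
d=load('fin'); c=load('cbolt2')
ang=lambda p,q:np.arctan2(*(q-p)[:2][::-1])
a0=ang(atz(c,220+145/3.333,76+182/3.333,104.7),atz(c,220+258/3.333,76+240/3.333,104.7))
a1=ang(atz(d,180+172/2,130+285/2,94),atz(d,180+225/2,130+382/2,94))
print('slot',a0,a1,'net mod pi',(a1-a0)%np.pi,'expected',(1.4-6.38)%np.pi)
for z in (52,90,92,94,96,98):
    th=np.linspace(0,2*np.pi,720); r=23 if z==52 else 18
    P=np.array([proj(d,[555.2+r*np.cos(t),241.6+r*np.sin(t),z]) for t in th]); P=(P-[180,130])*2
    print(z,'left',P[:,0].min().round(1),'right',P[:,0].max().round(1),'top',P[:,1].min().round(1),'bottom',P[:,1].max().round(1))
for z in (72,74,76):
    P=np.array([proj(d,[555.2+18*np.cos(t),241.6+18*np.sin(t),z]) for t in np.linspace(0,6.28,720)]); print(z,'under top',((P-[180,130])*2)[:,1].min())
E
```

```text
slot -0.47688978585507635 -2.3154874000048404 net mod pi 1.3029950394400291 expected 1.3031853071795858
52 left 115.3 right 289.2 top 169.3 bottom 328.4
90 left 117.6 right 288.5 top 247.1 bottom 394.1
92 left 116.5 right 289.7 top 251.1 bottom 399.3
94 left 115.4 right 290.9 top 255.2 bottom 404.7
96 left 114.2 right 292.1 top 259.4 bottom 410.2
98 left 113.1 right 293.4 top 263.8 bottom 415.8
72 under top 215.61937761495585
74 under top 218.75576333860795
76 under top 221.97438171155034
```

The slot angle agrees with the turn to within a milliradian. The rim rows put the head's underside at about 74 mm, inside 72.5–75.8. Handing in.

```bash
python3 -c "
from bench import *
print(hand_in())"
```

```text
the job is handed in; nothing more can be done
None
```

I handed the job in at about 38 s: the block is seated and released in the rectangular nest, and the bolt dropped into its thread and is screwed in one turn (head underside about 74 mm by my measurement), with its head still gripped; the hand-in returned no verdict.

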